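# Load the drop-front drying cabinet

### The arm

A 7-joint arm with a two-finger parallel gripper is mounted at the origin on the work surface. World frame = base frame: x ahead of the robot, y to its left, z up, the work surface at z = 0. Lengths are in m, angles in rad, forces in N, time in s.
With the tool pointing down it reaches from about 0.425 to 0.875 m from the base axis. Payload 4.7 kg.
Tool frame: the origin (TCP) lies midway between the tips of the shut fingers; the grasp point (between the pads) lies 19 mm behind it; z points along the fingers, y is the line along which they close (so a half turn about z gives the same grasp; the last joint's range is limited). The gripper opens to 87 mm and grips with 3 to 60 N. Pads are 19 mm wide; open, the fingers measure 117 mm over their backs; the gripper's body (75 mm by 190 mm) begins 51 mm behind the grasp point.
Start: joints at [1.251, 0.321, -0.07, 1.45, 0.023, 1.371, -0.057], TCP at [0.213, -0.614, 0.223] pointing down, gripper open.
Joint ranges: [-2.86, 2.86], [-0.3, 2.09], [-1.38, 1.24], [0.06, 2.45], [-1.56, 4.7], [0.09, 2.05], [-2.69, 2.69]. Speed limits (rad/s): [2.57, 2.57, 3.14, 3.14, 3.14, 3.14, 3.14].

### API

Orientations are given as a rotation vector (axis times angle).
In Python, from bench import ctrl gives the robot as it stands. The module is installed in compiled form; this text tells all that it offers.
- The arm moves only by the tool carry_out, never from a script. Its argument "steps" is a list of rows, each a list of 7 numbers: the turn, a rotation vector about the world's x, y, z in degrees, then the shift along the world's x, y, z in cm, then the opening, from 0 (shut) to 1 (fully open). A call has 1 to 12 rows; each row is the pose to reach, as a shift and turn from the pose commanded when the call began; what a row does not reach only later rows make up. A row lasts 1/10 s, in which the tool goes at most 50 mm and 8.59 degrees, less where a joint would pass 70% of its speed; a pose out of reach is approached as far as the arm can. A call with a gripper value outside its range is refused whole. The fingers move at their own pace and stop on an object; "squeeze" is the grip in N (left out, the last holds). Time passes only in rows, so rows that repeat a pose let the fingers close. It gives the time, the measured TCP pose, the force, the opening and the grip force at its end, in the units of the state.
- ctrl.get_state(): the state, without advancing time (a new reading comes with each control period).
- ctrl.get_image(name): name is "scene" or "top" or "wrist"; returns a dict with "pixels" (480x640x3 uint8, red, green, blue), "camera_matrix" (3x3 intrinsics, pixels), "cam_to_world" (4x4, takes a point from camera to world coordinates); the wrist camera has in their place "T_tool_cam" (4x4, takes a point from camera to tool coordinates, whose origin is the TCP and whose axes are the flange's). Camera axes: x right, y down, z forward; pixel columns grow to the right and rows downward; lengths in m; the calibration is good to about 2 mm. A picture is of the moment at which its call begins: read the wrist's pose just before it. There is no depth.
- ctrl.close_job(): hands the job in; it is judged then, once.
The state is a dict: "time": time; "joint_positions": joint angles; "qd": joint speeds; "joint_torque": joint torques, N m; "position": TCP position; "tool_rot": TCP orientation; "ft_force": force on the tool from outside, world axes, zero at the start; "torque": the same for the moment, N m; "grip_width": opening from 0.0 (shut) to 1.0 (fully open); "grip_force": force on a finger pad.
Only numpy, scipy, OpenCV 4.12 (cv2) and the standard library are available. Lean on these libraries where they do the work, as an engineer would, in place of code of your own. Each camera call takes 0.05 s, during which the arm holds its last target. There are 200 camera calls.

### The job

Pull the drying cabinet's drop-front door down, stand two of the squat white sample jars from the bench upright inside beside the one already there so that the cabinet holds exactly three, then push the door fully shut. Leave the other two jars standing on the bench, and don't knock over the jar that is already inside or disturb the other things on the bench.

Things in the scene. Friction and masses are not known exactly. Their poses are not given: they have to be found in the camera images.
- cabinet: the clear drying cabinet, fixed: white plinth 200 mm deep (x), 360 wide (y), 50 high; on it clear side and back walls 6 mm thick and a clear flat roof, underside at 222 mm, top at 232 mm. The front (-x side, facing the robot's right) is closed only by the door. Origin: centre of the plinth's underside; x points from front to back, y along the width, z up
- cabinet_floor (a point): centre of the cabinet's inner floor (the plinth's top, 50 mm above the bench); axes as the cabinet's. Inside it is 172 mm high, 194 mm deep (x -100 to 94 mm), 348 mm wide
- door (a joint): the drop-front door of the cabinet, hinged along its lower edge: 0 is shut, 1.2 rad is fully down (stop). The friction hinge lets it stay at any angle; there is no latch. White panel 360 mm wide, 172 mm high, 12 mm thick
- door_hinge (a point): middle of the door's hinge line, which runs along the cabinet's y axis: 52 mm above the bench, at the front face of the cabinet (cabinet x = -100 mm). This is the lower inner edge of the panel
- door_handle (a point): middle of the round steel bar handle: 12 mm thick, 140 mm long, parallel to the hinge; with the door shut it is 170 mm above the hinge line and 54 mm in front of it, i.e. its axis is 42 mm off the panel's outer face and 2 mm below the panel's top edge; two short stays hold it at its ends. It turns down with the door
- jar_in: a squat white plastic sample jar: body 42 mm across and 42 mm high with a 36 mm wide lid on top, 56 mm high in all, about 80 g; origin at the centre of its underside, z up; this one already stands on the cabinet floor, towards the back
- jar_a: a squat white plastic sample jar: body 42 mm across and 42 mm high with a 36 mm wide lid on top, 56 mm high in all, about 80 g; origin at the centre of its underside, z up; stands on the bench in front of the robot's right, start place varies
- jar_b: a squat white plastic sample jar: body 42 mm across and 42 mm high with a 36 mm wide lid on top, 56 mm high in all, about 80 g; origin at the centre of its underside, z up; stands on the bench in front of the robot's right, start place varies
- jar_c: a squat white plastic sample jar: body 42 mm across and 42 mm high with a 36 mm wide lid on top, 56 mm high in all, about 80 g; origin at the centre of its underside, z up; stands on the bench in front of the robot's right, start place varies
- jar_d: a squat white plastic sample jar: body 42 mm across and 42 mm high with a 36 mm wide lid on top, 56 mm high in all, about 80 g; origin at the centre of its underside, z up; stands on the bench in front of the robot's right, start place varies
- beaker: a small empty clear glass beaker, 64 mm across, 55 mm high, standing on the bench among the jars; not part of the job. Origin at the centre of its underside
- dish: a flat clear closed dish, 90 mm across, 16 mm high, on the bench; not part of the job. Origin at the centre of its underside
- flask: a tall white plastic bottle, 72 mm across, 190 mm high; not part of the job. Origin at the centre of its underside
- black_jar: a large black jar, 72 mm across, 120 mm high; not part of the job. Origin at the centre of its underside
- vial: a slim amber vial with white cap, 28 mm across, 90 mm high; not part of the job. Origin at the centre of its underside
- tape: a roll of paper tape lying flat, 90 mm across, 24 mm high; not part of the job. Origin at the centre of its underside
- spatula: a spatula about 190 mm long lying on the bench; not part of the job. Origin at the centre of its underside
Mind the look-alikes: they are no part of the job. What is shaped like the jar_b but black or yellow is not meant. What is shaped like the jar_a but pink or purple is not meant.

How it is judged:
On the way, in this order (a step that is already met when the one before it is completed fails the run):
1. the door is pulled well down (beyond 0.9 rad) (value of joint door above 0.9 rad), for 0.2 s.
2. with the door down, exactly three jars stand inside (value of joint door above 0.6 rad and x of jar_in in the frame of cabinet between -0.095 and 0.09 m and y of jar_in in the frame of cabinet between -0.165 and 0.165 m and z of jar_in in the frame of cabinet between 0.04 and 0.062 m and angle between jar_in's own z axis and vertical below 0.2 rad and linear speed of jar_in below 0.03 m/s and ((x of jar_a in the frame of cabinet between -0.095 and 0.09 m and y of jar_a in the frame of cabinet between -0.165 and 0.165 m and z of jar_a in the frame of cabinet between 0.04 and 0.062 m and angle between each of jar_a, jar_b, jar_c, jar_d's own z axis and vertical below 0.2 rad and linear speed of each of jar_a, jar_b below 0.03 m/s and x of jar_b in the frame of cabinet between -0.095 and 0.09 m and y of jar_b in the frame of cabinet between -0.165 and 0.165 m and z of jar_b in the frame of cabinet between 0.04 and 0.062 m and height (world z) of each of jar_c, jar_d below 0.02 m) or (x of jar_a in the frame of cabinet between -0.095 and 0.09 m and y of jar_a in the frame of cabinet between -0.165 and 0.165 m and z of jar_a in the frame of cabinet between 0.04 and 0.062 m and angle between each of jar_a, jar_b, jar_c, jar_d's own z axis and vertical below 0.2 rad and linear speed of each of jar_a, jar_c below 0.03 m/s and height (world z) of each of jar_b, jar_d below 0.02 m and x of jar_c in the frame of cabinet between -0.095 and 0.09 m and y of jar_c in the frame of cabinet between -0.165 and 0.165 m and z of jar_c in the frame of cabinet between 0.04 and 0.062 m) or (x of jar_a in the frame of cabinet between -0.095 and 0.09 m and y of jar_a in the frame of cabinet between -0.165 and 0.165 m and z of jar_a in the frame of cabinet between 0.04 and 0.062 m and angle between each of jar_a, jar_b, jar_c, jar_d's own z axis and vertical below 0.2 rad and linear speed of each of jar_a, jar_d below 0.03 m/s and height (world z) of each of jar_b, jar_c below 0.02 m and x of jar_d in the frame of cabinet between -0.095 and 0.09 m and y of jar_d in the frame of cabinet between -0.165 and 0.165 m and z of jar_d in the frame of cabinet between 0.04 and 0.062 m) or (height (world z) of each of jar_a, jar_d below 0.02 m and angle between each of jar_a, jar_b, jar_c, jar_d's own z axis and vertical below 0.2 rad and x of jar_b in the frame of cabinet between -0.095 and 0.09 m and y of jar_b in the frame of cabinet between -0.165 and 0.165 m and z of jar_b in the frame of cabinet between 0.04 and 0.062 m and linear speed of each of jar_b, jar_c below 0.03 m/s and x of jar_c in the frame of cabinet between -0.095 and 0.09 m and y of jar_c in the frame of cabinet between -0.165 and 0.165 m and z of jar_c in the frame of cabinet between 0.04 and 0.062 m) or (height (world z) of each of jar_a, jar_c below 0.02 m and angle between each of jar_a, jar_b, jar_c, jar_d's own z axis and vertical below 0.2 rad and x of jar_b in the frame of cabinet between -0.095 and 0.09 m and y of jar_b in the frame of cabinet between -0.165 and 0.165 m and z of jar_b in the frame of cabinet between 0.04 and 0.062 m and linear speed of each of jar_b, jar_d below 0.03 m/s and x of jar_d in the frame of cabinet between -0.095 and 0.09 m and y of jar_d in the frame of cabinet between -0.165 and 0.165 m and z of jar_d in the frame of cabinet between 0.04 and 0.062 m) or (height (world z) of each of jar_a, jar_b below 0.02 m and angle between each of jar_a, jar_b, jar_c, jar_d's own z axis and vertical below 0.2 rad and x of jar_c in the frame of cabinet between -0.095 and 0.09 m and y of jar_c in the frame of cabinet between -0.165 and 0.165 m and z of jar_c in the frame of cabinet between 0.04 and 0.062 m and linear speed of each of jar_c, jar_d below 0.03 m/s and x of jar_d in the frame of cabinet between -0.095 and 0.09 m and y of jar_d in the frame of cabinet between -0.165 and 0.165 m and z of jar_d in the frame of cabinet between 0.04 and 0.062 m))), for 0.2 s.
At the end, for the whole second after the job is handed in: The door is shut (within 0.06 rad); the jar that was inside and exactly two of the four others stand on the cabinet floor, upright within 0.2 rad and at rest; the remaining two stand upright on the bench (value of joint door below 0.06 rad and x of jar_in in the frame of cabinet between -0.095 and 0.09 m and y of jar_in in the frame of cabinet between -0.165 and 0.165 m and z of jar_in in the frame of cabinet between 0.04 and 0.062 m and angle between jar_in's own z axis and vertical below 0.2 rad and linear speed of jar_in below 0.03 m/s and ((x of jar_a in the frame of cabinet between -0.095 and 0.09 m and y of jar_a in the frame of cabinet between -0.165 and 0.165 m and z of jar_a in the frame of cabinet between 0.04 and 0.062 m and angle between each of jar_a, jar_b, jar_c, jar_d's own z axis and vertical below 0.2 rad and linear speed of each of jar_a, jar_b below 0.03 m/s and x of jar_b in the frame of cabinet between -0.095 and 0.09 m and y of jar_b in the frame of cabinet between -0.165 and 0.165 m and z of jar_b in the frame of cabinet between 0.04 and 0.062 m and height (world z) of each of jar_c, jar_d below 0.02 m) or (x of jar_a in the frame of cabinet between -0.095 and 0.09 m and y of jar_a in the frame of cabinet between -0.165 and 0.165 m and z of jar_a in the frame of cabinet between 0.04 and 0.062 m and angle between each of jar_a, jar_b, jar_c, jar_d's own z axis and vertical below 0.2 rad and linear speed of each of jar_a, jar_c below 0.03 m/s and height (world z) of each of jar_b, jar_d below 0.02 m and x of jar_c in the frame of cabinet between -0.095 and 0.09 m and y of jar_c in the frame of cabinet between -0.165 and 0.165 m and z of jar_c in the frame of cabinet between 0.04 and 0.062 m) or (x of jar_a in the frame of cabinet between -0.095 and 0.09 m and y of jar_a in the frame of cabinet between -0.165 and 0.165 m and z of jar_a in the frame of cabinet between 0.04 and 0.062 m and angle between each of jar_a, jar_b, jar_c, jar_d's own z axis and vertical below 0.2 rad and linear speed of each of jar_a, jar_d below 0.03 m/s and height (world z) of each of jar_b, jar_c below 0.02 m and x of jar_d in the frame of cabinet between -0.095 and 0.09 m and y of jar_d in the frame of cabinet between -0.165 and 0.165 m and z of jar_d in the frame of cabinet between 0.04 and 0.062 m) or (height (world z) of each of jar_a, jar_d below 0.02 m and angle between each of jar_a, jar_b, jar_c, jar_d's own z axis and vertical below 0.2 rad and x of jar_b in the frame of cabinet between -0.095 and 0.09 m and y of jar_b in the frame of cabinet between -0.165 and 0.165 m and z of jar_b in the frame of cabinet between 0.04 and 0.062 m and linear speed of each of jar_b, jar_c below 0.03 m/s and x of jar_c in the frame of cabinet between -0.095 and 0.09 m and y of jar_c in the frame of cabinet between -0.165 and 0.165 m and z of jar_c in the frame of cabinet between 0.04 and 0.062 m) or (height (world z) of each of jar_a, jar_c below 0.02 m and angle between each of jar_a, jar_b, jar_c, jar_d's own z axis and vertical below 0.2 rad and x of jar_b in the frame of cabinet between -0.095 and 0.09 m and y of jar_b in the frame of cabinet between -0.165 and 0.165 m and z of jar_b in the frame of cabinet between 0.04 and 0.062 m and linear speed of each of jar_b, jar_d below 0.03 m/s and x of jar_d in the frame of cabinet between -0.095 and 0.09 m and y of jar_d in the frame of cabinet between -0.165 and 0.165 m and z of jar_d in the frame of cabinet between 0.04 and 0.062 m) or (height (world z) of each of jar_a, jar_b below 0.02 m and angle between each of jar_a, jar_b, jar_c, jar_d's own z axis and vertical below 0.2 rad and x of jar_c in the frame of cabinet between -0.095 and 0.09 m and y of jar_c in the frame of cabinet between -0.165 and 0.165 m and z of jar_c in the frame of cabinet between 0.04 and 0.062 m and linear speed of each of jar_c, jar_d below 0.03 m/s and x of jar_d in the frame of cabinet between -0.095 and 0.09 m and y of jar_d in the frame of cabinet between -0.165 and 0.165 m and z of jar_d in the frame of cabinet between 0.04 and 0.062 m))); the robot touches nothing.
It fails at once if the jar already in the cabinet is tipped over (angle between jar_in's own z axis and vertical above 0.6 rad).
It fails at once if one of the other things on the bench is shoved more than 40 mm (distance of any of beaker, dish, flask, black_jar, vial, tape, spatula from where it was at the start of the episode above 0.04 m).
It fails at once if the beaker, tall bottle, black jar or vial is knocked over (angle between any of beaker, flask, black_jar, vial's own z axis and vertical above 0.6 rad).
It also fails if it takes over 72 s, if anything falls off the work surface, if the arm or the gripper's body presses on something with over 40 N, if the wrist force passes 120 N, or if a joint passes its speed limit or range.

## Working session

There is one attempt and no reset: what is moved stays moved. The work goes in short steps, Python scripts to look and compute and a tool call to move; the robot and the scene stay as the last step left them, time stands still between calls to the robot, and variables do not carry over. Pictures are saved under pics/ and viewed, at most 10 in all, crops included, and the job is handed in when it is done.

Besides the shell and the picture viewer there is one more tool, called after "Request:" in YAML: its name, and indented under it one key for each argument. carry_out: Moves the arm, as the interface text tells. Its arguments: {"type":"object","properties":{"steps":{"type":"array","items":{"type":"array","items":{"type":"number"}}},"squeeze":{"type":"number"}},"required":["steps"]}

```bash
mkdir -p pics; cat > h.py <<'E'
import numpy as np, cv2
from scipy.spatial.transform import Rotation as R
from bench import ctrl
def grab(n,f=None):
    s=ctrl.get_state(); im=ctrl.get_image(n)
    if n=="wrist":
        T=np.eye(4);T[:3,:3]=R.from_rotvec(s["tool_rot"]).as_matrix();T[:3,3]=s["position"]
        im["cam_to_world"]=T@np.array(im["T_tool_cam"])
    if f: cv2.imwrite("pics/"+f,im["pixels"][:,:,::-1])
    return im
def ray(im,uv):
    K=np.array(im["camera_matrix"]);T=np.array(im["cam_to_world"])
    return T[:3,3],T[:3,:3]@np.linalg.solve(K,[uv[0],uv[1],1.])
def onz(im,uv,z):
    o,d=ray(im,uv);return o+d*(z-o[2])/d[2]
def proj(im,p):
    K=np.array(im["camera_matrix"]);T=np.linalg.inv(np.array(im["cam_to_world"]))
    q=K@(T[:3,:3]@np.array(p)+T[:3,3]);return q[:2]/q[2]
E
python3 - <<'E'
from h import *
np.set_printoptions(precision=3,suppress=True)
for n in("scene","top","wrist"):
    im=grab(n,n+"0.png");print(n,np.array(im["camera_matrix"])[[0,0,1],[0,2,2]],np.array(im["cam_to_world"]).tolist())
print(ctrl.get_state())
E
```

```text
scene [548.704 324.083 251.789] [[0.7395613358440873, 0.4302655037388744, -0.5176104972050334, 1.2436645433985976], [0.6729973297282398, -0.4599895408662254, 0.5792099934154606, -0.8401503725102906], [0.011118664630611352, -0.776711798922877, -0.6297580144077723, 0.9987623736559889], [0.0, 0.0, 0.0, 1.0]]
top [540.216 319.329 247.771] [[-0.022882768886576907, -0.9895932628904501, 0.14206179264642557, 0.32480530383452755], [-0.9997365740938621, 0.022903248159702416, -0.0014911883860686522, -0.05483203607626783], [-0.00177800651043923, -0.14205849240917487, -0.9898566681228557, 1.6149641807844453], [0.0, 0.0, 0.0, 1.0]]
wrist [371.248 317.565 244.888] [[0.32714268638692423, -0.9051263909882057, -0.2715214155093651, 0.28844488641044397], [-0.9449724424855984, -0.3140089925293936, -0.09179017133372279, -0.5881533852836535], [-0.0021784596267690882, 0.2866087384350623, -0.9580452418160182, 0.38394457819586464], [0.0, 0.0, 0.0, 1.0]]
{'time': 0.15, 'joint_positions': array([ 1.251,  0.322, -0.07 ,  1.451,  0.023,  1.371, -0.057]), 'qd': array([-0.002, -0.003, -0.   , -0.004,  0.   , -0.001,  0.001]), 'joint_torque': array([ -0.   , -49.18 ,  -0.405, -31.288,  -0.064,   0.04 ,   0.   ]), 'position': array([ 0.213, -0.614,  0.222]), 'tool_rot': array([-3.097, -0.522,  0.001]), 'ft_force': array([ 0.226, -0.113, -0.462]), 'torque': array([-0.024, -0.006, -0.031]), 'grip_force': 0.0, 'grip_width': 1.0006958057381647}
```

View pics/top0.png

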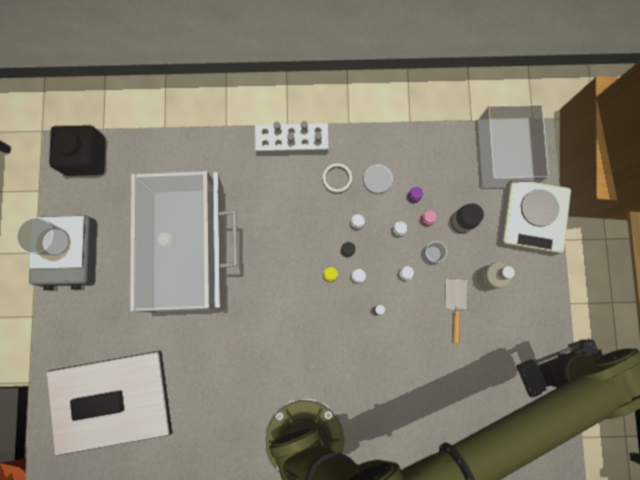

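View pics/scene0.png

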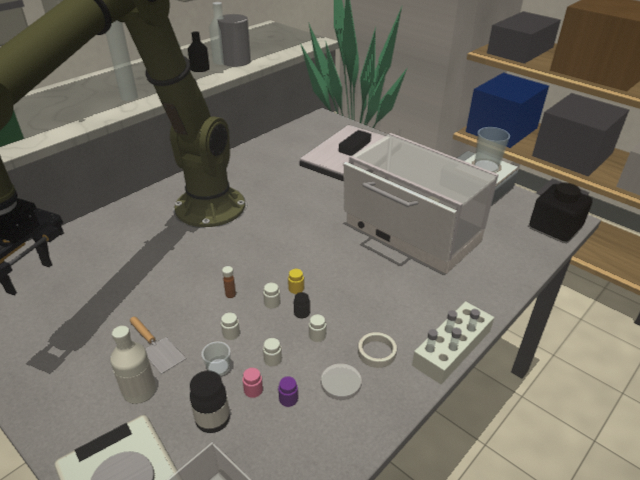

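The top view shows four white jars at about (358,222), (400,229), (358,276) and (406,273). The cabinet is on the left, with its door facing right and the handle at x≈235. In the scene view the handle runs about (365,184)-(415,205).

```bash
python3 - <<'E'
from h import *
np.set_printoptions(precision=3,suppress=True)
t=grab("top");s=grab("scene")
g=t["pixels"].astype(int)
m=((g.min(2)>175)).astype(np.uint8)
n,l,st,c=cv2.connectedComponentsWithStats(m)
for i in range(1,n):
    if 320<c[i][0]<480 and 180<c[i][1]<330 and st[i][4]>15: print(st[i],c[i],onz(t,c[i],.054)[:2])
def tri(a,b):
    o1,d1=ray(t,a);o2,d2=ray(s,b);d1/=np.linalg.norm(d1);d2/=np.linalg.norm(d2)
    A=np.c_[d1,-d2];x=np.linalg.lstsq(A,o2-o1,rcond=None)[0]
    p,q=o1+x[0]*d1,o2+x[1]*d2;return (p+q)/2,np.linalg.norm(p-q)
print("handle",[tri(*k) for k in[((236,211),(365,184)),((236,267),(416,204))]])
print("handle z.222",[onz(t,k,.222) for k in((236,211),(236,267))])
a=cv2.resize(t["pixels"][155:325,110:270],None,fx=3,fy=3,interpolation=2)
b=cv2.resize(s["pixels"][120:280,330:510],None,fx=3,fy=3,interpolation=2)
a=cv2.copyMakeBorder(a,0,max(0,b.shape[0]-a.shape[0]),0,0,0);b=cv2.copyMakeBorder(b,0,max(0,a.shape[0]-b.shape[0]),0,0,0)
o=np.hstack([a,b]);print(o.shape,b.shape)
cv2.imwrite("pics/cabt.png",cv2.resize(o,None,fx=.78,fy=.78)[:,:,::-1])
E
```

```text
[352 214  13  12 116] [357.75  219.724] [ 0.63  -0.172]
[395 222  12  11 112] [400.598 227.009] [ 0.605 -0.297]
[402 266  12  13 116] [407.397 271.966] [ 0.472 -0.311]
[352 269  14  13 130] [358.662 274.892] [ 0.467 -0.169]
[376 305   9   9  65] [380.031 309.092] [ 0.367 -0.227]
handle [(array([0.579, 0.116, 0.292]), np.float64(0.09054956584362676)), (array([0.543, 0.215, 0.147]), np.float64(0.13882065194324206))]
handle z.222 [array([0.628, 0.16 , 0.222]), array([0.479, 0.16 , 0.222])]
(510, 1020, 3) (510, 540, 3)
```

View pics/cabt.png

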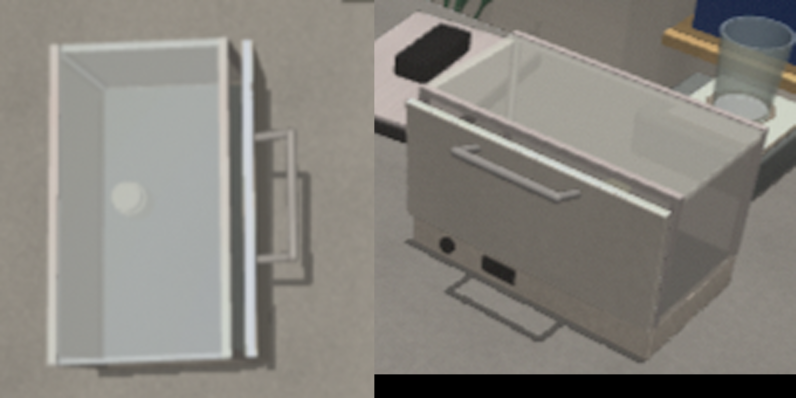

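The crops show the roof corners, the handle ends and jar_in at crop (127,198). My handle ends were swapped between the two views.

```bash
cat >> h.py <<'E'
def tri(t,a,s,b):
    o1,d1=ray(t,a);o2,d2=ray(s,b);d1=d1/np.linalg.norm(d1);d2=d2/np.linalg.norm(d2)
    x=np.linalg.lstsq(np.c_[d1,-d2],o2-o1,rcond=None)[0]
    p,q=o1+x[0]*d1,o2+x[1]*d2;return np.r_[(p+q)/2,np.linalg.norm(p-q)]
E
python3 - <<'E'
from h import *
np.set_printoptions(precision=3,suppress=True)
t=grab("top");s=grab("scene")
A=lambda x,y:(110+x/2.34,155+y/2.34)
B=lambda x,y:(330+(x-374)/2.34,120+y/2.34)
print("handle far/near",tri(t,A(294,131),s,B(570,195)),tri(t,A(294,258),s,B(460,151)))
print("door top far/near",tri(t,A(247,42),s,B(668,214)),tri(t,A(251,355),s,B(407,102)))
for k in[(226,42),(232,360),(53,46),(52,362)]:print("roof",onz(t,A(*k),.232))
print("roof tri",tri(t,A(226,42),s,B(683,199)),tri(t,A(53,46),s,B(766,130)))
print("jar_in",onz(t,A(127,196),.106))
E
```

```text
handle far/near [0.634 0.167 0.221 0.017] [0.488 0.166 0.215 0.009]
door top far/near [0.734 0.216 0.22  0.004] [0.378 0.209 0.218 0.001]
roof [0.73  0.236 0.232]
roof [0.373 0.227 0.232]
roof [0.73  0.431 0.232]
roof [0.375 0.423 0.232]
roof tri [0.735 0.24  0.227 0.008] [0.732 0.433 0.227 0.001]
jar_in [0.577 0.381 0.106]
```

Request:
carry_out:
  steps:
    - [0,0,0,0,0,5,0.3]
    - [0,0,0,0,0,10,0]
    - [0,0,8,3,4,11,0]
    - [0,0,16,6,8,12,0]
    - [0,0,24,10,12,12,0]
    - [0,0,32,13,16,12,0]
    - [0,0,40,17,20,12,0]
    - [0,0,45,20,24,12,0]
    - [0,0,50,24,28,12,0]
    - [0,0,55,27,32,12,0]
    - [0,0,60,31,36,12,0]
    - [0,0,65,34,40,12,0]

```text
time: 1.55
position: [0.5366, -0.2341, 0.3428]
tool_rot: [2.328, 2.108, 0.0]
ft_force: [-0.1, -0.4, -0.3]
grip_width: 0.03
grip_force: 0.0
```

Request:
carry_out:
  steps:
    - [0,0,3,0,5,0,0]
    - [0,0,6,0,10,0,0]
    - [0,0,7,0,15,0,0]
    - [0,0,7,0,20,0,0]
    - [0,0,7,0,24,0,0]
    - [0,0,7,0,28,0,0]
    - [0,0,7,0,28,0,0]

```text
time: 2.25
position: [0.5345, 0.0524, 0.3434]
tool_rot: [-2.186, -2.255, -0.004]
ft_force: [-0.4, 1.2, 0.2]
grip_width: 0.002
grip_force: 0.0
```

```bash
python3 - <<'E'
from h import *
np.set_printoptions(precision=3,suppress=True)
w=grab("wrist","w1.png");s=ctrl.get_state();print(s["time"],s["position"],R.from_rotvec(s["tool_rot"]).as_matrix(),s["joint_positions"])
for p in[(.55,.165,.222),(.48,.165,.222),(.62,.165,.222),(.555,.223,.224)]:print(p,proj(w,p))
E
```

```text
2.3 [0.535 0.048 0.343] [[-0.026  1.     0.001]
 [ 1.     0.026  0.   ]
 [ 0.     0.001 -1.   ]] [ 0.528  0.089 -0.713  1.509  0.058  1.564 -0.157]
(0.55, 0.165, 0.222) [342.498  85.276]
(0.48, 0.165, 0.222) [243.444  81.999]
(0.62, 0.165, 0.222) [441.033  88.536]
(0.555, 0.223, 0.224) [354.639 -10.029]
```

View pics/w1.png

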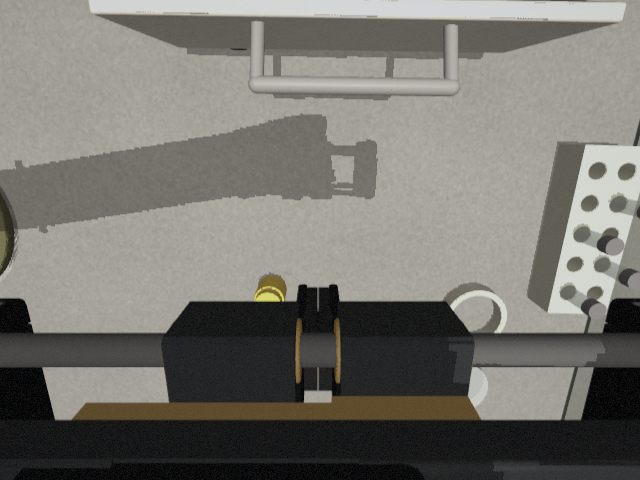

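The wrist view shows the handle bar from (257,85) to (453,88), within about 1 px of the prediction for y=0.165. The panel's top outer edge lies at about row 17.

```bash
python3 - <<'E'
from h import *
np.set_printoptions(precision=3,suppress=True)
w=grab("wrist")
for uv in[(257,85),(453,88),(355,86.5)]:print(onz(w,uv,.222))
print(onz(w,(355,18),.223),onz(w,(355,0),.223))
E
```

```text
[0.491 0.159 0.222]
[0.629 0.161 0.222]
[0.56  0.16  0.222]
[0.557 0.202 0.223] [0.557 0.213 0.223]
```

Request:
carry_out:
  steps:
    - [0,0,0,1,5,0,0]
    - [0,0,0,2,9,0,0]
    - [0,0,0,2.5,13.6,0,0]
    - [0,0,0,2.5,13.6,0,0]
    - [0,0,0,2.5,13.6,-3,0]
    - [0,0,0,2.5,13.6,-7,0]
    - [0,0,0,2.5,13.6,-10,0]
    - [0,0,0,2.5,13.6,-13,0]
    - [0,0,0,2.5,13.6,-14.8,0]
    - [0,0,0,2.5,13.6,-14.8,0]

```text
time: 3.35
position: [0.5596, 0.1775, 0.1915]
tool_rot: [-2.201, -2.238, 0.007]
ft_force: [-0.0, 1.3, -0.0]
grip_width: 0.008
grip_force: 0.0
```

Request:
carry_out:
  steps:
    - [0,0,0,0,-1,0,0]
    - [0,0,0,0,-2,-0.3,0]
    - [0,0,0,0,-3,-0.7,0]
    - [0,0,0,0,-4,-1.2,0]
    - [0,0,0,0,-5,-1.8,0]
    - [0,0,0,0,-6,-2.5,0]
    - [0,0,0,0,-7,-3.2,0]
    - [0,0,0,0,-7.5,-3.5,0]
    - [0,0,0,0,-7.5,-3.5,0]

```text
time: 4.25
position: [0.5598, 0.1089, 0.1588]
tool_rot: [-2.194, -2.241, -0.007]
ft_force: [0.3, 9.7, -6.7]
grip_width: 0.003
grip_force: 5.3
```

Request:
carry_out:
  steps:
    - [0,0,0,0,0.7,0,0]
    - [0,0,0,0,0.5,4,0]
    - [0,0,0,0,0.5,8,0]
    - [0,0,0,0,2,11,0]
    - [0,0,0,0,6,11,0]
    - [0,0,0,0,8.2,11,0]
    - [0,0,0,0,8.2,9,0]
    - [0,0,0,0,8.2,5,0]
    - [0,0,0,0,8.2,1.5,0]
    - [0,0,0,0,8.2,0.6,0]
    - [0,0,0,0,8.2,0.6,0]

```text
time: 5.35
position: [0.5606, 0.1856, 0.1653]
tool_rot: [2.201, 2.241, -0.003]
ft_force: [-0.1, 0.6, 1.0]
grip_width: 0.002
grip_force: 0.0
```

Request:
carry_out:
  steps:
    - [0,0,0,0,-1,0,0]
    - [0,0,0,0,-2,0,0]
    - [0,0,0,0,-3,0,0]
    - [0,0,0,0,-4,-0.4,0]
    - [0,0,0,0,-5,-1.3,0]
    - [0,0,0,0,-6,-2.3,0]
    - [0,0,0,0,-6.7,-3.4,0]
    - [0,0,0,0,-7.4,-4.5,0]
    - [0,0,0,0,-7.8,-5.5,0]
    - [0,0,0,0,-8,-6.3,0]
    - [0,0,0,0,-8,-6.6,0]

```text
time: 6.45
position: [0.5603, 0.1068, 0.104]
tool_rot: [2.199, 2.241, -0.006]
ft_force: [-16.5, -5.5, 48.1]
grip_width: 0.004
grip_force: 21.4
```

Request:
carry_out:
  steps:
    - [0,0,0,0,0,4,0]
    - [0,0,0,0,0,9,0]
    - [0,0,0,0,-2,13,0]
    - [8,0,0,0,-6,15,0.3]
    - [16,0,0,0,-10,15,0.7]
    - [24,0,0,0,-14,15,0.7]
    - [32,0,0,0,-18,15,0.7]
    - [40,0,0,0,-22,15,0.7]
    - [48,0,0,0,-26,15,0.7]
    - [50,0,0,0,-30,15,0.7]
    - [50,0,0,0,-34,15,0.7]
    - [50,0,0,0,-34,15,0.7]

```text
time: 7.65
position: [0.5591, -0.2401, 0.2451]
tool_rot: [-1.699, -1.711, -0.802]
ft_force: [-0.2, -0.7, 0.2]
grip_width: 0.676
grip_force: 0.0
```

```bash
python3 - <<'E'
from h import *
np.set_printoptions(precision=3,suppress=True)
s=ctrl.get_state();print(s["time"],s["position"],R.from_rotvec(s["tool_rot"]).as_matrix(),s["joint_positions"],s["grip_width"])
t=grab("top","t2.png");w=grab("wrist","w2.png");sc=grab("scene","s2.png")
o=np.hstack([cv2.resize(t["pixels"][150:330,120:490],(600,292)),np.zeros((292,4,3),np.uint8)])
o=np.vstack([cv2.resize(t["pixels"][150:330,120:490],(616,300)),np.hstack([cv2.resize(x["pixels"],(308,231)) for x in(w,sc)])])
cv2.imwrite("pics/m2.png",o[:,:,::-1])
E
```

```text
7.65 [ 0.559 -0.24   0.245] [[-0.009  1.     0.004]
 [ 0.643  0.003  0.766]
 [ 0.766  0.01  -0.643]] [ 1.067  0.691 -0.572  1.224 -0.389  1.78   0.537] 0.6757020863197845
```

View pics/m2.png

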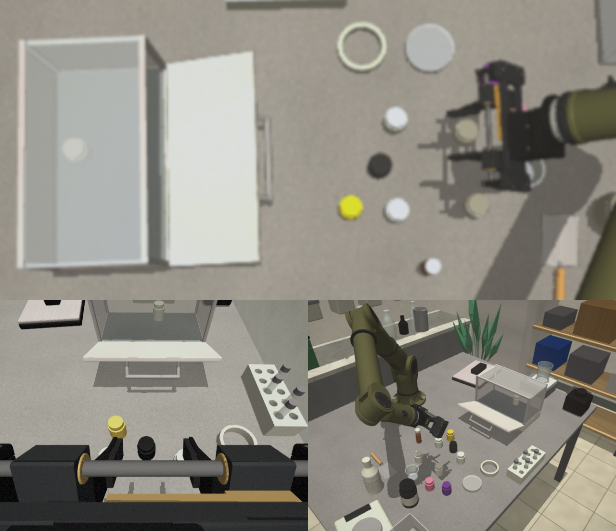

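The door is fully down and the tilted pose is reached. Jars A and D stand clear in front. Picking jar A (0.630, -0.172) first.

Request:
carry_out:
  squeeze: 15
  steps:
    - [0,0,0,4,3,-2,0.8]
    - [0,0,0,7.1,7,-5,0.8]
    - [0,0,0,7.1,8.3,-9,0.8]
    - [0,0,0,7.1,8.3,-13,0.8]
    - [0,0,0,7.1,8.3,-13,0.8]

```text
time: 8.3
position: [0.628, -0.1451, 0.1142]
tool_rot: [-1.681, -1.717, -0.794]
ft_force: [-1.4, -0.9, -1.3]
grip_width: 0.801
grip_force: 0.0
```

```bash
python3 - <<'E'
from h import *
np.set_printoptions(precision=3,suppress=True)
s=ctrl.get_state();print(s["position"],s["tool_rot"])
w=grab("wrist","w3.png")
print([proj(w,p) for p in((.630,-.172,.056),(.630,-.172,0))])
E
```

```text
[ 0.628 -0.145  0.114] [-1.681 -1.717 -0.794]
[array([317.557, 391.793]), array([317.104, 409.78 ])]
```

View pics/w3.png

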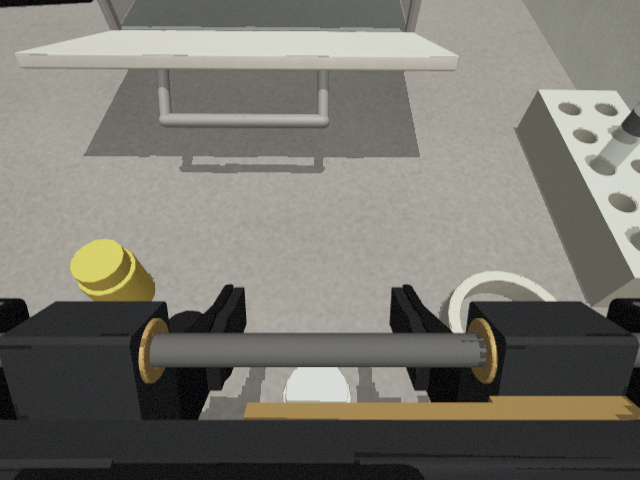

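The wrist view shows jar A's lid centred between the fingers at (317,385), so I go down.

Request:
carry_out:
  steps:
    - [0,0,0,0.1,-1.2,-3,0.8]
    - [0,0,0,0.1,-1.2,-6,0.8]
    - [0,0,0,0.1,-1.2,-8.5,0.8]
    - [0,0,0,0.1,-1.2,-9.6,0.8]
    - [0,0,0,0.1,-1.2,-9.6,0.8]
    - [0,0,0,0.1,-1.2,-9.6,0.4]
    - [0,0,0,0.1,-1.2,-9.6,0.2]
    - [0,0,0,0.1,-1.2,-9.6,0.2]
    - [0,0,0,0.1,-1.2,-9.6,0.2]
    - [0,0,0,0.1,-1.2,-9.6,0.2]

```text
time: 9.35
position: [0.6326, -0.1616, 0.0243]
tool_rot: [-1.688, -1.722, -0.803]
ft_force: [0.2, -0.4, 3.5]
grip_width: 0.479
grip_force: 15.0
```

Request:
carry_out:
  steps:
    - [0,0,0,0,0,4,0.2]
    - [0,0,0,-0.5,0,8,0.2]
    - [0,0,0,-1,2,12,0.2]
    - [0,0,0,-2,6,14,0.2]
    - [0,0,0,-2,10,14,0.2]
    - [0,0,0,-2,14,14,0.2]
    - [0,0,0,-2,18,14,0.2]
    - [0,0,0,-2,22,14,0.2]
    - [0,0,0,-2,26,14,0.2]
    - [0,0,0,-2,30,14,0.2]
    - [0,0,0,-2,34,14,0.2]
    - [0,0,0,-2,36,14,0.2]

```text
time: 10.55
position: [0.6105, 0.2032, 0.1644]
tool_rot: [-1.682, -1.724, -0.801]
ft_force: [-1.4, 0.9, -0.2]
grip_width: 0.478
grip_force: 15.0
```

```bash
python3 - <<'E'
from h import *
np.set_printoptions(precision=3,suppress=True)
s=ctrl.get_state();print(s["position"],s["tool_rot"],s["joint_positions"],s["grip_width"])
w=grab("wrist");t=grab("top");sc=grab("scene")
o=np.hstack([cv2.resize(w["pixels"],(400,300)),cv2.resize(sc["pixels"][100:320,280:560],(400,300))])
o=np.vstack([o,np.hstack([cv2.resize(t["pixels"][150:330,120:400],(400,257)),np.zeros((257,400,3),np.uint8)])])
cv2.imwrite("pics/m3.png",o[:,:,::-1])
E
```

```text
[0.611 0.203 0.164] [-1.682 -1.724 -0.801] [ 0.699  0.535 -0.777  1.712 -0.576  1.105  0.305] 0.4778937345529862
```

View pics/m3.png

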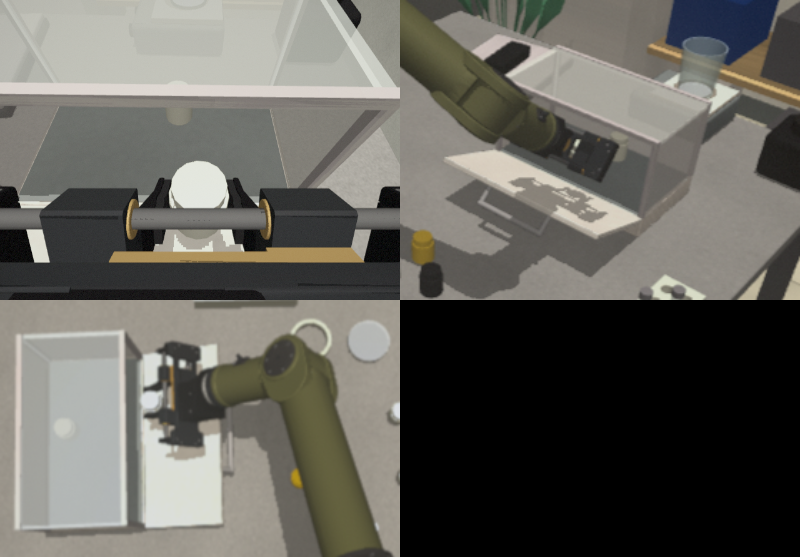

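Request:
carry_out:
  steps:
    - [0,0,0,0,0.5,-2,0.2]
    - [0,0,0,0,1.2,-4,0.2]
    - [0,0,0,0,2.5,-5.5,0.2]
    - [0,0,0,0,4,-6.5,0.2]
    - [0,0,0,0,5.5,-7.2,0.2]
    - [0,0,0,0,7,-7.8,0.2]
    - [0,0,0,0,8.2,-8.2,0.2]
    - [0,0,0,0,8.5,-8.5,0.2]
    - [0,0,0,0,8.5,-8.5,0.2]

```text
time: 11.6
position: [0.6122, 0.284, 0.0784]
tool_rot: [-1.687, -1.722, -0.802]
ft_force: [0.1, -0.2, -0.9]
grip_width: 0.48
grip_force: 15.0
```

Request:
carry_out:
  steps:
    - [0,0,0,0,0.4,-0.2,0.2]
    - [0,0,0,0,0.4,-0.4,0.2]
    - [0,0,0,0,0.4,-0.4,0.2]

```text
time: 11.9
position: [0.6128, 0.287, 0.0744]
tool_rot: [-1.689, -1.721, -0.803]
ft_force: [0.1, 0.1, -0.6]
grip_width: 0.475
grip_force: 15.0
```

Request:
carry_out:
  steps:
    - [0,0,0,0,0,-0.1,0.2]
    - [0,0,0,0,0,-0.2,0.2]
    - [0,0,0,0,0,-0.2,0.2]

```text
time: 12.2
position: [0.6131, 0.2876, 0.0743]
tool_rot: [-1.687, -1.72, -0.805]
ft_force: [-2.6, -2.9, 6.4]
grip_width: 0.479
grip_force: 15.0
```

Request:
carry_out:
  steps:
    - [0,0,0,0,0,-0.1,0.55]
    - [0,0,0,0,0,-0.1,0.75]
    - [0,0,0,0,0,-0.1,0.75]
    - [0,0,0,0,0,-0.1,0.75]
    - [0,0,0,0,-1.5,1.2,0.75]
    - [0,0,0,0,-4,3.3,0.75]
    - [0,0,0,0,-8,6.6,0.75]
    - [0,0,0,0,-12,10,0.75]
    - [0,0,0,-2,-16,11,0.75]
    - [0,0,0,-5,-20,11,0.75]
    - [0,0,0,-8,-24,11,0.75]
    - [0,0,0,-12,-27,11,0.75]

```text
time: 13.4
position: [0.4923, 0.0147, 0.1827]
tool_rot: [-1.691, -1.721, -0.805]
ft_force: [1.2, -0.4, -0.6]
grip_width: 0.75
grip_force: 0.0
```

Request:
carry_out:
  steps:
    - [0,0,0,-2,-4,0,0.75]
    - [0,0,0,-2.5,-8,0,0.75]
    - [0,0,0,-2.5,-12,0,0.75]
    - [0,0,0,-2.5,-14,-2,0.75]
    - [0,0,0,-2.5,-16,-6,0.75]
    - [0,0,0,-2.5,-16,-6,0.75]
    - [0,0,0,-2.5,-16,-6,0.75]

```text
time: 14.1
position: [0.4674, -0.1415, 0.1229]
tool_rot: [-1.686, -1.718, -0.804]
ft_force: [0.4, 1.4, 1.2]
grip_width: 0.75
grip_force: 0.0
```

```bash
python3 - <<'E'
from h import *
np.set_printoptions(precision=3,suppress=True)
s=ctrl.get_state();print(s["position"],s["tool_rot"],s["joint_positions"],s["grip_width"])
w=grab("wrist");t=grab("top");sc=grab("scene")
print(proj(w,(.467,-.169,.056)))
o=np.hstack([cv2.resize(w["pixels"],(400,300)),cv2.resize(sc["pixels"][100:320,280:560],(400,300))])
o=np.vstack([o,np.hstack([cv2.resize(t["pixels"][150:330,120:400],(400,257)),np.zeros((257,400,3),np.uint8)])])
cv2.imwrite("pics/m4.png",o[:,:,::-1])
E
```

```text
[ 0.467 -0.142  0.123] [-1.686 -1.718 -0.804] [ 1.165  0.566 -0.598  1.702 -0.405  1.488  0.725] 0.749966445653239
[312.67  396.001]
```

View pics/m4.png

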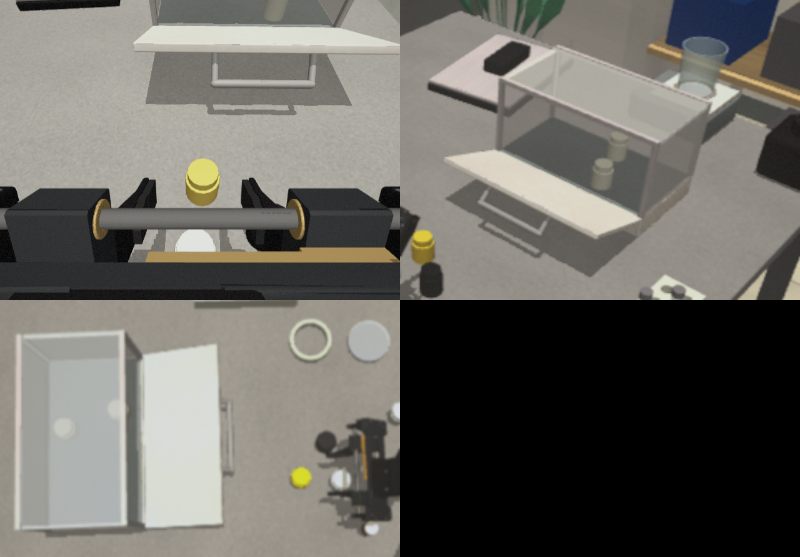

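Jar A stands in the cabinet. The vial would sit under the gripper body for jar D, so I yaw the tool 28° to clear it.

Request:
carry_out:
  steps:
    - [0,0,8,-0.1,-0.4,0,0.68]
    - [0,0,16,-0.2,-0.8,0,0.68]
    - [0,0,24,-0.4,-1.4,0,0.68]
    - [0,0,28,-0.5,-1.8,0,0.68]
    - [0,0,28,-0.5,-1.8,0,0.68]
    - [0,0,28,-0.5,-1.8,0,0.68]

```text
time: 14.85
position: [0.4629, -0.1598, 0.1235]
tool_rot: [-1.184, -2.016, -0.57]
ft_force: [0.3, 0.4, -0.2]
grip_width: 0.679
grip_force: 0.0
```

```bash
python3 - <<'E'
from h import *
np.set_printoptions(precision=3,suppress=True)
s=ctrl.get_state();print(s["position"],R.from_rotvec(s["tool_rot"]).as_matrix(),s["joint_positions"],s["grip_width"])
w=grab("wrist")
print(proj(w,(.467,-.169,.056)),proj(w,(.366,-.223,.09)))
g=w["pixels"].astype(int);m=((g.min(2)>170)).astype(np.uint8);n,l,st,c=cv2.connectedComponentsWithStats(m)
print([(st[i],c[i]) for i in range(1,n) if st[i][4]>100 and c[i][1]>200])
E
```

```text
[ 0.463 -0.16   0.124] [[-0.32   0.877 -0.359]
 [ 0.559  0.48   0.676]
 [ 0.765  0.016 -0.644]] [ 0.992  0.74  -0.628  1.444 -0.135  1.76   0.879] 0.6792082352015751
[312.822 364.859] [100.64  344.269]
[(array([ 281,  367,   63,   36, 1630], dtype=int32), array([312.556, 380.993]))]
```

Request:
carry_out:
  steps:
    - [0,0,0,0,0,-3,0.68]
    - [0,0,0,0,0,-6,0.68]
    - [0,0,0,0,0,-8.5,0.68]
    - [0,0,0,0,0,-10.3,0.68]
    - [0,0,0,0,0,-10.3,0.68]
    - [0,0,0,0,0,-10.3,0.4]
    - [0,0,0,0,0,-10.3,0.2]
    - [0,0,0,0,0,-10.3,0.2]
    - [0,0,0,0,0,-10.3,0.2]

```text
time: 15.8
position: [0.463, -0.1609, 0.0208]
tool_rot: [-1.184, -2.016, -0.571]
ft_force: [0.1, -1.0, 3.5]
grip_width: 0.484
grip_force: 15.0
```

Request:
carry_out:
  steps:
    - [0,0,0,0,0,4,0.2]
    - [0,0,0,0,0,8,0.2]
    - [0,0,0,0.5,1,12,0.2]
    - [0,0,-6,1,4,14.4,0.2]
    - [0,0,-12,2,8,14.4,0.2]
    - [0,0,-18,2.4,12,14.4,0.2]
    - [0,0,-24,2.4,16,14.4,0.2]
    - [0,0,-28,2.4,20,14.4,0.2]
    - [0,0,-28,2.4,24,14.4,0.2]
    - [0,0,-28,2.4,28,14.4,0.2]
    - [0,0,-28,2.4,32,14.4,0.2]
    - [0,0,-28,2.4,36.4,14.4,0.2]

```text
time: 17.0
position: [0.4865, 0.2044, 0.1635]
tool_rot: [-1.69, -1.722, -0.803]
ft_force: [0.7, 0.2, -0.6]
grip_width: 0.48
grip_force: 15.0
```

Request:
carry_out:
  steps:
    - [0,0,0,0,0,0,0.2]
    - [0,0,0,0,0,0,0.2]

```text
time: 17.2
position: [0.4856, 0.2046, 0.1636]
tool_rot: [-1.685, -1.725, -0.801]
ft_force: [0.5, -1.0, -1.3]
grip_width: 0.475
grip_force: 15.0
```

Request:
carry_out:
  steps:
    - [0,0,0,0,0.5,-2.3,0.2]
    - [0,0,0,0,1.2,-4.3,0.2]
    - [0,0,0,0,2.5,-5.8,0.2]
    - [0,0,0,0,4,-6.8,0.2]
    - [0,0,0,0,5.5,-7.5,0.2]
    - [0,0,0,0,7,-8.1,0.2]
    - [0,0,0,0,8.2,-8.6,0.2]
    - [0,0,0,0,8.4,-9,0.2]
    - [0,0,0,0,8.4,-9.2,0.2]
    - [0,0,0,0,8.4,-9.2,0.2]

```text
time: 18.2
position: [0.487, 0.2864, 0.0712]
tool_rot: [-1.69, -1.72, -0.803]
ft_force: [-0.5, -0.2, -1.2]
grip_width: 0.475
grip_force: 15.0
```

Request:
carry_out:
  steps:
    - [0,0,0,0,0,-0.1,0.2]
    - [0,0,0,0,0,-0.1,0.2]

```text
time: 18.4
position: [0.4873, 0.2868, 0.0709]
tool_rot: [-1.689, -1.721, -0.804]
ft_force: [-1.2, -1.5, 0.4]
grip_width: 0.478
grip_force: 15.0
```

Request:
carry_out:
  steps:
    - [0,0,0,0,0,-0.1,0.2]
    - [0,0,0,0,0,-0.1,0.55]
    - [0,0,0,0,0,-0.1,0.75]
    - [0,0,0,0,0,-0.1,0.75]
    - [0,0,0,0,0,-0.1,0.75]
    - [0,0,0,0,-1.5,1.2,0.75]
    - [0,0,0,0,-4,3.3,0.75]
    - [0,0,0,0,-8,6.6,0.75]
    - [0,0,0,0,-12,10,0.75]
    - [0,0,0,2,-16,11,0.5]
    - [0,0,0,4,-20,11,0.2]
    - [0,0,0,6,-24,11,0]

```text
time: 19.6
position: [0.5473, 0.0452, 0.181]
tool_rot: [-1.69, -1.723, -0.803]
ft_force: [0.7, -1.0, 0.8]
grip_width: 0.559
grip_force: 0.0
```

Request:
carry_out:
  steps:
    - [0,0,0,0,-5,0,0]
    - [0,0,0,1,-10,0,0]
    - [0,0,0,1,-12,0,0]
    - [0,0,0,1,-12,0,0]

```text
time: 20.0
position: [0.5571, -0.0776, 0.1792]
tool_rot: [-1.696, -1.717, -0.804]
ft_force: [-0.2, 0.4, 0.8]
grip_width: 0.199
grip_force: 0.0
```

```bash
python3 - <<'E'
from h import *
np.set_printoptions(precision=3,suppress=True)
s=ctrl.get_state();print(s["position"],s["joint_positions"],s["grip_width"])
w=grab("wrist");t=grab("top");sc=grab("scene")
print([proj(w,p) for p in ((.49,.053,.063),(.56,.053,.063),(.63,.053,.063))])
o=np.hstack([cv2.resize(w["pixels"],(400,300)),cv2.resize(sc["pixels"][100:320,280:560],(400,300))])
o=np.vstack([o,np.hstack([cv2.resize(t["pixels"][150:330,120:400],(400,257)),cv2.resize(sc["pixels"][200:440,80:453],(400,257))])])
cv2.imwrite("pics/m5.png",o[:,:,::-1])
E
```

```text
[ 0.557 -0.078  0.179] [ 1.032  0.568 -0.664  1.586 -0.457  1.475  0.532] 0.19898815882264567
[array([243.328, 226.684]), array([318.348, 227.621]), array([393.094, 228.556])]
```

View pics/m5.png

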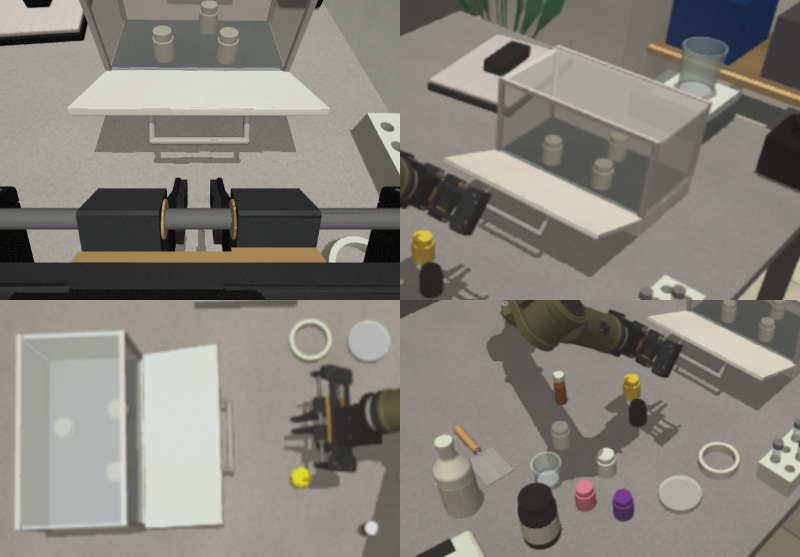

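All three jars stand upright inside, and the other two stand on the bench. Next I hook the shut fingers under the handle (wrist-image row 225, y≈0.053) and swing the door up.

Request:
carry_out:
  steps:
    - [0,0,0,1.5,3,-3,0]
    - [0,0,0,3.3,6,-7,0]
    - [0,0,0,3.3,8.5,-11,0]
    - [0,0,0,3.3,8.8,-14,0]
    - [0,0,0,3.3,8.8,-14.5,0]
    - [0,0,0,3.3,11,-14.6,0]
    - [0,0,0,3.3,13.5,-14.6,0]
    - [0,0,0,3.3,13.5,-14.6,0]

```text
time: 20.95
position: [0.5894, 0.0649, 0.0362]
tool_rot: [-1.684, -1.725, -0.803]
ft_force: [-0.1, -0.4, 0.3]
grip_width: 0.009
grip_force: 0.0
```

Request:
carry_out:
  steps:
    - [0,0,0,0,0,1,0]
    - [0,0,0,0,0.3,2.2,0]
    - [0,0,0,0,0.6,3.5,0]
    - [0,0,0,0,1.1,5,0]
    - [0,0,0,0,1.7,6.5,0]
    - [0,0,0,0,2.4,7.8,0]
    - [0,0,0,0,3.3,9.2,0]
    - [0,0,0,0,4.2,10.4,0]
    - [0,0,0,0,5.2,11.5,0]
    - [0,0,0,0,6.4,12.6,0]
    - [0,0,0,0,7.6,13.5,0]

```text
time: 22.05
position: [0.5907, 0.1361, 0.1713]
tool_rot: [-1.693, -1.722, -0.804]
ft_force: [0.2, -4.0, -1.4]
grip_width: 0.004
grip_force: 2.0
```

Request:
carry_out:
  steps:
    - [0,0,0,0,1,0.6,0]
    - [0,0,0,0,1.9,1.1,0]
    - [0,0,0,0,2.8,1.5,0]
    - [0,0,0,0,3.6,1.8,0]
    - [0,0,0,0,4.4,2.1,0]
    - [0,0,0,0,5,2.3,0]
    - [0,0,0,0,5.4,2.4,0]
    - [0,0,0,0,5.6,2.4,0]
    - [0,0,0,0,5.6,2.4,0]

```text
time: 22.95
position: [0.5898, 0.1909, 0.1911]
tool_rot: [-1.694, -1.722, -0.799]
ft_force: [0.0, -11.0, -4.3]
grip_width: 0.007
grip_force: 5.0
```

Request:
carry_out:
  steps:
    - [0,0,0,0,0.4,0.1,0]
    - [0,0,0,0,0.8,0.1,0]
    - [0,0,0,0,0.8,0.1,0]

```text
time: 23.25
position: [0.5909, 0.1934, 0.189]
tool_rot: [-1.704, -1.722, -0.796]
ft_force: [-0.7, -20.6, -7.0]
grip_width: 0.006
grip_force: 9.6
```

Request:
carry_out:
  steps:
    - [0,0,0,0,-1,-1,0]
    - [0,0,0,0,-2,-2,0]
    - [0,0,0,0,-5,-2,0]
    - [0,0,0,0,-9,-1,0]
    - [0,0,0,0,-13,1,0]
    - [0,0,0,0,-17,2,0]
    - [0,0,0,0,-20,2,0]
    - [0,0,0,0,-20,2,0]

```text
time: 24.05
position: [0.5907, -0.0025, 0.2138]
tool_rot: [-1.695, -1.717, -0.805]
ft_force: [0.7, 0.4, -1.2]
grip_width: 0.002
grip_force: 0.0
```

```bash
python3 - <<'E'
from h import *
np.set_printoptions(precision=3,suppress=True)
s=ctrl.get_state();print(s["position"],s["ft_force"])
w=grab("wrist");t=grab("top");sc=grab("scene")
print([proj(t,(x,.231-.054+.0015*(x>.56),.222)) for x in(.49,.63)],[proj(t,(x,.231-.071,.222)) for x in(.49,.63)])
o=np.hstack([cv2.resize(w["pixels"],(400,300)),cv2.resize(sc["pixels"][100:320,280:560],(400,300))])
o=np.vstack([o,np.hstack([cv2.resize(t["pixels"][160:320,110:260],(282,300),interpolation=2),cv2.resize(sc["pixels"][200:440,80:453],(518,300))])])
cv2.imwrite("pics/m6.png",o[:,:,::-1])
E
```

```text
[ 0.591 -0.002  0.214] [ 0.656  0.369 -1.158]
[array([229.518, 263.075]), array([228.987, 210.236])] [array([236.069, 262.925]), array([236.016, 210.076])]
```

View pics/m6.png

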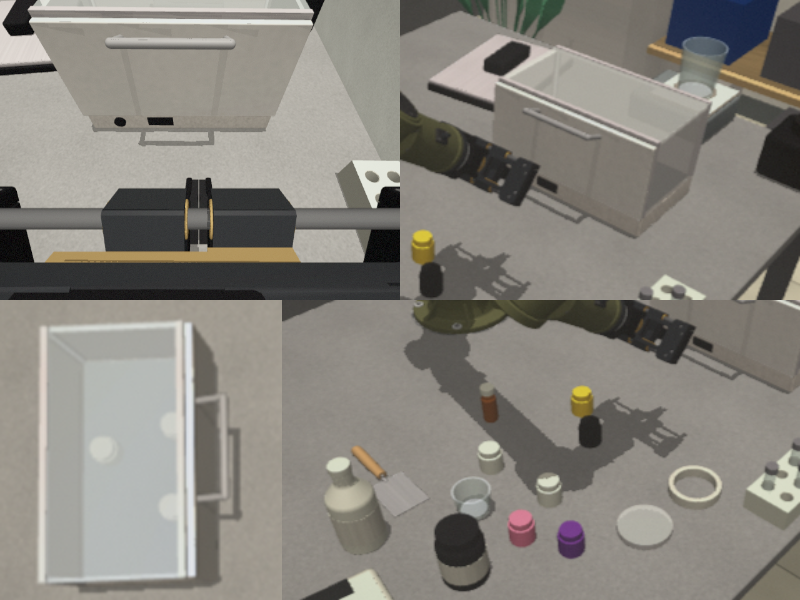

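In the top view the handle sits at column 229.7, matching the 229.3 predicted for a shut door. The three jars are upright inside, the other two stand on the bench, and the gripper is clear.

```bash
python3 -c "
from bench import ctrl
print(ctrl.close_job())"
```

```text
the job is handed in; nothing more can be done
None
```

The job is handed in at about 24 s on the robot's clock: the last pictures show the door shut, three jars upright in the cabinet, the other two jars standing on the bench, and the arm clear; no verdict came back.

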